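# Make up the lay-up kit and the infusion kit

### The job

Make up the two job kits from the stock on the laminating bench. The yellow tray gets the hand lay-up kit: the fin roller lying flat in its long compartment and the red-capped hardener standing in its short one. The grey tray gets the infusion kit: the blue-capped hardener standing in the compartment nearest the robot, the vacuum connector standing in the middle one and the roll of orange tape lying flat in the far one; leave the green-capped hardener and the black tape standing where they are.

Things in the scene. Friction and masses are not known exactly. Their poses are not given: they have to be found in the camera images.
- layup_tray: yellow tray (lay-up kit), 282 x 118 mm. Fixed; floor 3 mm thick, rim 18 mm, dividers 15 mm above the bench, walls 4 mm, inside width along y 110 mm (most room). Origin: centre of underside; x along its length, away from the robot within 0.2 rad; z up. Compartments: short one nearer the robot (70 mm long, centre x = -102 mm) for a bottle; long one (200 mm, centre x = +37 mm) for the roller.
- infusion_tray: grey tray (infusion kit), 258 x 118 mm. Fixed; floor 3 mm thick, rim 18 mm, dividers 15 mm above the bench, walls 4 mm, inside width along y 110 mm (most room). Origin: centre of underside; x along its length, away from the robot within 0.2 rad; z up. Compartments: nearest the robot (70 mm long, centre x = -90 mm) for a bottle; middle (82 mm, x = -10 mm) connector; far (90 mm, x = +80 mm) tape.
- roller_mid (a point): fin roller lying flat: round blue grip 22 mm diameter, x = -85 to +15 mm; cranked wire frame; ribbed aluminium drum 22 mm diameter, 60 mm wide, across the far end (axis at x = +74 mm); 170 mm overall, 85 g. Point: half-way along, on the grip's axis, 11 mm above the bench, near the balance point; x along the grip to the drum, at the start within 0.3 rad of world +y.
- fast_hardener_mid (a point): red-capped hardener bottle (fast, for the lay-up kit): white, round, upright, red label band; body 44 mm diameter with straight sides up to 47 mm, red cap 26 mm diameter, 70 mm tall in all, about 80 g. Point: on its axis, half-way up (35 mm above its base); z up its axis.
- slow_hardener_mid (a point): blue-capped hardener bottle (slow, for the infusion kit): white, round, upright, blue label band; body 44 mm diameter with straight sides up to 47 mm, blue cap 26 mm diameter, 70 mm tall in all, about 80 g. Point: on its axis, half-way up (35 mm above its base); z up its axis.
- spare_hardener_mid (a point): green-capped hardener bottle (not wanted, stays in the stock): white, round, upright, green label band; body 44 mm diameter with straight sides up to 47 mm, green cap 26 mm diameter, 70 mm tall in all, about 80 g. Point: on its axis, half-way up (35 mm above its base); z up its axis.
- orange_tape_mid (a point): roll of orange tape (infusion kit): 62 mm outer diameter, 36 mm hole with a cardboard core inside (30 mm clear), 50 mm tall, lying flat, hole upright, about 90 g. Point: on its axis, half-way up (25 mm above its base); z up its axis. Neighbouring bottles are 70 mm tall: gripping its upper half keeps a wide gripper above them.
- black_tape_mid (a point): roll of black tape (not wanted, stays): 62 mm outer diameter, 36 mm hole with a cardboard core inside (30 mm clear), 50 mm tall, lying flat, hole upright, about 90 g. Point: on its axis, half-way up (25 mm above its base); z up its axis. Neighbouring bottles are 70 mm tall: gripping its upper half keeps a wide gripper above them.
- connector_mid (a point): aluminium through-bag vacuum connector, standing on its flange: flange 54 mm diameter, 8 mm thick; round body 34 mm diameter from 8 to 50 mm height; thin brass hose barb (16 mm) on top; 72 mm tall in all, about 120 g. Point: on its axis, half-way up (36 mm above its base); z up its axis.

How it is judged (in metres and radians):
At the end, for the whole second after the job is handed in: All five lie on the floors of their own compartments, within 16 to 20 mm of their centres along the tray, released, at rest, within 7 degrees of upright; the roller flat, along the tray within 17 degrees, either way round. The green-capped bottle and black tape moved under 20 mm (x of roller_mid in the frame of layup_tray between 0.017 and 0.057 m and y of roller_mid in the frame of layup_tray between -0.035 and 0.035 m and z of roller_mid in the frame of layup_tray below 0.019 m and angle between the x axis of roller_mid and the x axis of layup_tray, either way round below 0.3 rad and angle between each of roller_mid, fast_hardener_mid, slow_hardener_mid, connector_mid, orange_tape_mid, spare_hardener_mid, black_tape_mid's own z axis and vertical below 0.12 rad and linear speed of each of roller, fast_hardener, slow_hardener, connector, orange_tape, spare_hardener, black_tape below 0.02 m/s and x of fast_hardener_mid in the frame of layup_tray between -0.118 and -0.086 m and y of fast_hardener_mid in the frame of layup_tray between -0.036 and 0.036 m and z of fast_hardener_mid in the frame of layup_tray below 0.043 m and x of slow_hardener_mid in the frame of infusion_tray between -0.106 and -0.074 m and y of slow_hardener_mid in the frame of infusion_tray between -0.036 and 0.036 m and z of slow_hardener_mid in the frame of infusion_tray below 0.043 m and x of connector_mid in the frame of infusion_tray between -0.027 and 0.007 m and y of connector_mid in the frame of infusion_tray between -0.031 and 0.031 m and z of connector_mid in the frame of infusion_tray below 0.044 m and x of orange_tape_mid in the frame of infusion_tray between 0.063 and 0.097 m and y of orange_tape_mid in the frame of infusion_tray between -0.027 and 0.027 m and z of orange_tape_mid in the frame of infusion_tray below 0.033 m and distance of each of spare_hardener_mid, black_tape_mid from where it was at the start of the episode below 0.02 m); the robot touches nothing.
It fails at once if the green-capped hardener is knocked over or shifted by more than 20 mm (distance of spare_hardener_mid from where it was at the start of the episode above 0.02 m or angle between spare_hardener_mid's own z axis and vertical above 0.4 rad).
It fails at once if the black tape is knocked over or shifted by more than 20 mm (distance of black_tape_mid from where it was at the start of the episode above 0.02 m or angle between black_tape_mid's own z axis and vertical above 0.4 rad).
It also fails if it takes over 120 s, if anything falls off the work surface, if the arm or the gripper's body presses on something with over 40 N, if the wrist force passes 120 N, or if a joint passes its speed limit or range.

### The arm

A 6-joint arm with a two-finger parallel gripper is mounted at the origin on the work surface. World frame = base frame: x ahead of the robot, y to its left, z up, the work surface at z = 0. Lengths are in m, angles in degrees, forces in N, time in s.
With the tool pointing down it reaches from about 0.25 to 0.725 m from the base axis. Payload 9.7 kg.
Tool frame: the origin (TCP) lies at the very end of the fingers, on their centre line; the grasp point (between the pads) lies 19 mm behind it; z points along the fingers, y is the line along which they close (so a half turn about z gives the same grasp; the last joint's range is limited). The gripper opens to 85 mm and grips with 20 to 120 N. Pads are 22 mm wide; open, the fingers measure 114 mm over their backs; the gripper's body (76 mm by 85 mm) begins 54 mm behind the grasp point. The pads swing forward as they close: fully open they stand 13 mm farther back than shut.
Start: joints at [76.891, 4.979, 10.078, 95.1, 0, 90], TCP at [0.125, 0.536, 0.231] pointing down, gripper open.
Joint ranges: [-179.16, 179.16], [-48.56, 103.87], [-65.8, 70.77], [-126.05, 130.52], [-82.76, 87.17], [-180, 180]. Speed limits (degrees/s): [127.2, 127.2, 147.25, 180, 180, 180].

### API

Orientations are given as [roll, pitch, yaw] about the fixed x, y, z axes, in that order (R = Rz(yaw) Ry(pitch) Rx(roll)).
In Python, from workcell import bot gives the robot as it stands.
- The arm moves only by the tool arm_command, never from a script. Its argument "series" is a list of rows, each a list of 4 numbers: the shift along the tool's x, y, z in m, then the turn about the tool's z in rad. A call has exactly 5 rows; each row is the pose to reach, as a shift and turn from the pose commanded when the call began, along the tool's axes at that moment; what a row does not reach only later rows make up. A row lasts 1/10 s, in which the tool goes at most 50 mm and 8.59 degrees, less where a joint would pass 70% of its speed; a pose out of reach is approached as far as the arm can. A call with a gripper value outside its range is refused whole. "hand" is the finger opening in m, from 0 to 0.0854, set as the call begins (left out, the last holds). The fingers move at their own pace and stop on an object; "grip_force" is the grip in N (left out, the last holds). Time passes only in rows, so rows that repeat a pose let the fingers close, or fill a call up. It gives the time, the measured TCP pose, the force, the opening and the grip force at its end, in the units of the state.
- bot.get_obs(): the state, without advancing time (a new reading comes with each control period).
- bot.camera(name): name is "scene" or "top" or "wrist"; returns a dict with "color" (384x512x3 uint8, blue, green, red), "camera_matrix" (3x3 intrinsics, pixels), "xyz" and "orientation" of the camera in the world; the wrist camera has in their place "T_tool_cam" (4x4, takes a point from camera to tool coordinates, whose origin is the TCP and whose axes are the flange's). Camera axes: x right, y up, looking along -z (the intrinsics and any distortion apply to the point x, -y, -z); pixel columns grow to the right and rows downward; lengths in m; the calibration is good to about 2 mm. A picture is of the moment at which its call begins: read the wrist's pose just before it. There is no depth.
- bot.job_done(): hands the job in; it is judged then, once.
Trained networks look in the newest picture that a camera, given by its name, has taken for a name from the list of things; names that differ only in an ending like _2 or _b are one class to them, and where a whole thing is asked for, a point or a joint stands for the part that bears it (a point fixed in the world has none). Each returns a list of dicts, best first, with "confidence" (0 to 1); they miss things now and then, are a little off and sometimes report something else, mostly with a low value. They report only what shows in the picture. A call takes as long as a camera call.
- bot.find_in(camera, target): "location" ([column, row] in pixels, amid what is visible of it).
- bot.mark_of(camera, target): "location" ([column, row] in pixels: a listed point, or the origin of a listed thing).
The state is a dict: "time": time; "q": joint angles; "qd": joint speeds; "joint_efforts": joint torques, N m; "ee_pos": TCP position; "tcp_rot": TCP orientation; "wrist_force": force on the tool from outside, world axes, zero at the start; "torque": the same for the moment, N m; "opening": finger opening in m; "grasp_force": force on a finger pad.
Only numpy, scipy, OpenCV 4.12 (cv2) and the standard library are available. Lean on these libraries where they do the work, as an engineer would, in place of code of your own. Each camera call takes 0.05 s, during which the arm holds its last target. There are 200 camera calls.

## Working session

There is one attempt and no reset: what is moved stays moved. The work goes in short steps, Python scripts to look and compute and a tool call to move; the robot and the scene stay as the last step left them, time stands still between calls to the robot, and variables do not carry over. Pictures are saved under pics/ and viewed, at most 14 in all, crops included, and the job is handed in when it is done.

Besides the shell and the picture viewer there is one more tool, called after "Call:" as a command line: name --pt "numbers of a row" for each row, then --argument value for the rest. arm_command: Moves the arm, as the interface text tells. Its arguments: {"type":"object","properties":{"series":{"type":"array"},"hand":{"type":"number"},"grip_force":{"type":"number"}},"required":["series"]}

```bash
ls; mkdir -p pics
cat > h.py <<'E'
import numpy as np, cv2
from scipy.spatial.transform import Rotation as R
from workcell import bot
N=["layup_tray","infusion_tray","roller_mid","fast_hardener_mid","slow_hardener_mid","spare_hardener_mid","orange_tape_mid","black_tape_mid","connector_mid"]
def rot(o):
    o=np.array(o,float)
    if o.shape==(3,3): return o
    return R.from_euler('xyz',o,degrees=True).as_matrix()
def view(n):
    s=bot.get_obs(); c=bot.camera(n)
    if "T_tool_cam" in c:
        T=np.eye(4);T[:3,:3]=rot(s["tcp_rot"]);T[:3,3]=s["ee_pos"];T=T@np.array(c["T_tool_cam"])
        c["R"],c["p"]=T[:3,:3],T[:3,3]
    else: c["R"],c["p"]=rot(c["orientation"]),np.array(c["xyz"])
    return c
def ray(c,px):
    d=c.get("distortion"); K=np.array(c["camera_matrix"])
    u=cv2.undistortPoints(np.array([[px]],float),K,None if d is None else np.array(d)).ravel()
    v=c["R"]@np.array([u[0],-u[1],-1]); return c["p"],v/np.linalg.norm(v)
def atz(c,px,z):
    p,v=ray(c,px); return p+v*(z-p[2])/v[2]
def tri(rs):
    A=sum(np.eye(3)-np.outer(v,v) for p,v in rs); b=sum((np.eye(3)-np.outer(v,v))@p for p,v in rs)
    x=np.linalg.solve(A,b); return x,max(np.linalg.norm(np.cross(x-p,v)) for p,v in rs)
E
python3 - <<'E'
from h import *
print(bot.get_obs())
H=dict(zip(N,[0,0,.011,.035,.035,.035,.025,.025,.036]))
V={}
for n in ["scene","top","wrist"]:
    c=view(n);V[n]=c;cv2.imwrite(f"pics/{n}0.png",c["color"]); print(n,[k for k in c if k!="color"],c["p"].round(3),c["R"].round(2).tolist())
    c["m"]={t:bot.mark_of(n,t) for t in N}
for t in N:
    rs=[]
    for n in V:
        for m in V[n]["m"][t][:2]:
            print(t,n,np.round(m["location"],0),round(m["confidence"],2),atz(V[n],m["location"],H[t]).round(3))
        if V[n]["m"][t] and V[n]["m"][t][0]["confidence"]>.4: rs.append(ray(V[n],V[n]["m"][t][0]["location"]))
    if len(rs)>1:
        x,e=tri(rs);print("   tri",x.round(3),round(e,4))
E
```

```text
pics
{'time': 0.0, 'q': array([7.68902069e+01, 5.01275525e+00, 1.00349644e+01, 9.50995352e+01,
       1.90749300e-03, 9.00013761e+01]), 'qd': array([-0.05727482, -0.13357194, -0.02324966, -0.02200844, -0.02691294,
       -0.01782691]), 'joint_efforts': array([-2.02882962e-03, -5.20390463e+01,  4.64801931e+01,  1.63110526e-02,
       -2.15892840e-05,  3.09223090e-06]), 'ee_pos': array([0.12468971, 0.53544935, 0.23057176]), 'tcp_rot': array([-1.79922674e+02, -1.90563408e-03,  1.66888828e+02]), 'wrist_force': array([ 0.54518685, -0.39230432,  0.46494537]), 'torque': array([ 0.01376426,  0.01504611, -0.04171705]), 'grasp_force': 0.0, 'opening': 0.08578238849593149}
scene ['camera_matrix', 'xyz', 'orientation', 'R', 'p'] [ 0.956 -0.218  0.792] [[0.49, -0.74, 0.45], [0.87, 0.43, -0.24], [-0.01, 0.51, 0.86]]
top ['camera_matrix', 'xyz', 'orientation', 'R', 'p'] [ 0.407 -0.011  1.032] [[0.0, 0.99, -0.15], [-1.0, 0.0, 0.0], [0.0, 0.15, 0.99]]
wrist ['camera_matrix', 'T_tool_cam', 'R', 'p'] [0.041 0.555 0.375] [[0.23, -0.92, -0.32], [0.97, 0.21, 0.07], [0.0, -0.33, 0.94]]
layup_tray scene [128
[... 788 characters left out ...]
 0.58 [ 0.472 -0.279  0.035]
slow_hardener_mid top [292. 198.] 0.57 [ 0.558 -0.114  0.035]
   tri [ 0.52  -0.195  0.058] 0.0906
spare_hardener_mid scene [255. 196.] 0.63 [ 0.576 -0.005  0.035]
spare_hardener_mid top [249. 193.] 0.7 [0.572 0.003 0.035]
   tri [0.573 0.001 0.026] 0.003
orange_tape_mid top [249. 152.] 0.68 [0.693 0.004 0.025]
black_tape_mid scene [236. 260.] 0.89 [ 0.692 -0.12   0.025]
black_tape_mid top [296. 154.] 0.66 [ 0.687 -0.13   0.025]
black_tape_mid top [207. 153.] 0.22 [0.688 0.124 0.025]
   tri [ 0.689 -0.125  0.024] 0.0055
connector_mid scene [297. 173.] 0.82 [0.571 0.118 0.036]
connector_mid top [208. 194.] 0.54 [0.57  0.117 0.036]
   tri [0.57  0.118 0.035] 0.0011
```

```bash
python3 -c "
import cv2
i=cv2.imread('pics/top0.png')[100:330,90:430];cv2.imwrite('pics/top0c.png',cv2.resize(i,(782,529),interpolation=cv2.INTER_CUBIC))"
```

```text
(no output)
```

View pics/top0c.png

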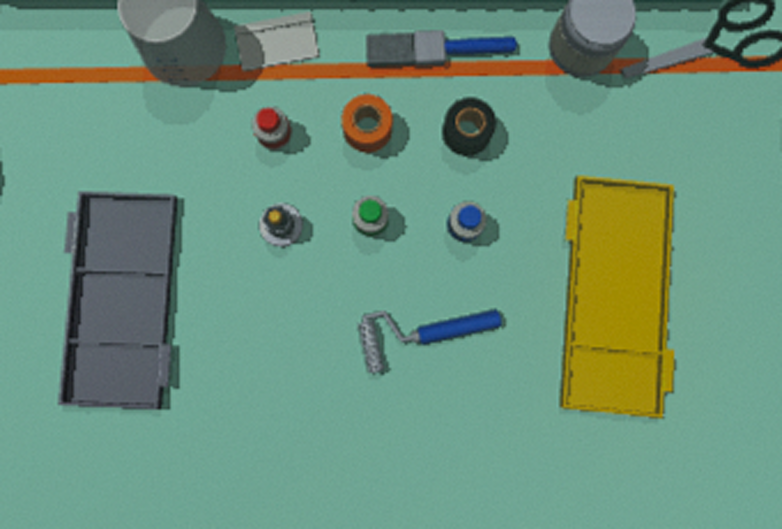

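View pics/scene0.png

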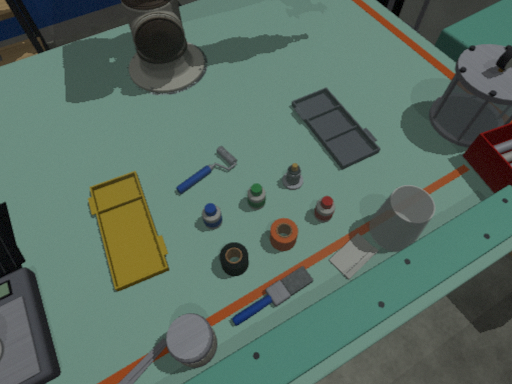

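The top crop shows the grey tray with corners at about (80,193), (178,196), (163,408) and (60,403). The yellow tray's corners are at about (577,178), (673,186), (663,416) and (561,407). The stock stands in two rows of three: connector, green, blue in the near row and red, orange, black in the far row. The roller lies with its drum toward +y, and the scene view agrees. In the scene view the orange tape is at about (284,234).

Run:
```python
from h import *
c=view("top")
f=lambda u,v,z:atz(c,[u/2.3+90,v/2.3+100],z)
for n,P in dict(grey=[(80,193),(178,196),(163,408),(60,403)],yel=[(577,178),(673,186),(663,416),(561,407)]).items():
    W=np.array([f(u,v,.018) for u,v in P])[:,:2]
    for w in W: print(w.round(3))
    d=(W[0]+W[1]-W[2]-W[3])/2; print(n,W.mean(0).round(3),"len",np.hypot(*d).round(3),"yaw",np.degrees(np.arctan2(d[1],d[0])).round(1))
a=f(500,318,.011);b=f(418,337,.011);d=f(372,345,.011);print("roller gripend",a.round(3),"griptop",b.round(3),"drum",d.round(3),"yaw",np.degrees(np.arctan2(b[1]-a[1],b[0]-a[0])).round(1))
```

```text
[0.601 0.355]
[0.597 0.234]
[0.343 0.242]
[0.348 0.364]
grey [0.472 0.299] len 0.253 yaw -2.0
[ 0.621 -0.255]
[ 0.611 -0.373]
[ 0.335 -0.347]
[ 0.345 -0.227]
yel [ 0.478 -0.301] len 0.277 yaw -5.6
roller gripend [ 0.45  -0.158  0.011] griptop [ 0.427 -0.059  0.011] drum [ 0.417 -0.004  0.011] yaw 103.0
```

Call:
arm_command --pt "0 0 0 -0.115" --pt "0 0 0 -0.229" --pt "0 0 0 -0.229" --pt "0 0 0 -0.229" --pt "0 0 0 -0.229"

```text
time: 2.05
ee_pos: [0.1247, 0.5357, 0.2313]
tcp_rot: [180.0, -0.0, 179.9]
wrist_force: [0.5, -0.1, -0.4]
opening: 0.0852
grasp_force: 0.0
```

Call:
arm_command --pt "-0.03 -0.04 0 0" --pt "-0.06 -0.08 0 0" --pt "-0.09 -0.12 0 0" --pt "-0.12 -0.16 0 0" --pt "-0.15 -0.2 0 0"

```text
time: 2.55
ee_pos: [0.2754, 0.334, 0.2314]
tcp_rot: [180.0, 0.0, 179.9]
wrist_force: [1.6, 0.4, 0.6]
opening: 0.0854
grasp_force: 0.0
```

Call:
arm_command --pt "-0.03 -0.04 0 0" --pt "-0.06 -0.08 0 0" --pt "-0.09 -0.12 0 0" --pt "-0.12 -0.16 0 0" --pt "-0.15 -0.2 0 0"

```text
time: 3.05
ee_pos: [0.4257, 0.1338, 0.2316]
tcp_rot: [180.0, 0.1, 179.9]
wrist_force: [1.3, 0.9, 0.4]
opening: 0.0853
grasp_force: 0.0
```

Call:
arm_command --pt "-0.02 -0.03 0 0" --pt "-0.04 -0.06 0 0" --pt "-0.06 -0.09 0 0" --pt "-0.07 -0.12 0 0" --pt "-0.07 -0.12 0 0"

```text
time: 3.55
ee_pos: [0.4957, 0.0129, 0.2308]
tcp_rot: [-180.0, -0.0, 179.7]
wrist_force: [-0.2, 0.7, 0.5]
opening: 0.0852
grasp_force: 0.0
```

```bash
cat > est.py <<'E'
from h import *
H=dict(zip(N,[0,0,.011,.035,.035,.035,.025,.025,.036]))
def look(names=N,cam="wrist",tag=None):
    c=view(cam)
    if tag: cv2.imwrite(f"pics/{tag}.png",c["color"])
    for t in names:
        for m in bot.mark_of(cam,t)[:2]:
            print(t,np.round(m["location"],0),round(m["confidence"],2),atz(c,m["location"],H[t]).round(3))
    return c
E
python3 - <<'E'
from est import *
s=bot.get_obs();print(s["q"].round(1))
look(tag="w1")
E
```

```text
[ 1.5 -2.4  2.5 94.9 -0.   1.8]
roller_mid [170.  96.] 0.66 [ 0.431 -0.073  0.011]
roller_mid [344. 225.] 0.44 [0.579 0.119 0.011]
fast_hardener_mid [344. 312.] 0.61 [0.684 0.123 0.035]
slow_hardener_mid [138. 225.] 0.8 [ 0.567 -0.115  0.035]
slow_hardener_mid [145. 306.] 0.61 [ 0.675 -0.119  0.035]
spare_hardener_mid [246. 230.] 0.92 [0.574 0.005 0.035]
orange_tape_mid [247. 307.] 0.65 [0.684 0.004 0.025]
black_tape_mid [146. 307.] 0.71 [ 0.684 -0.121  0.025]
connector_mid [343. 228.] 0.91 [0.571 0.112 0.036]
```

View pics/w1.png

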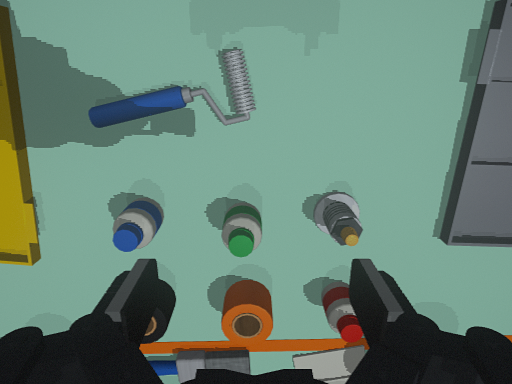

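The wrist view shows the blue bottle at about (138,225), green at (243,230), the connector at (338,218), orange at (247,310) and red at (343,312). The roller's grip runs from (95,117) to (186,96). These positions agree with the top view.

I'm starting with the connector: move over it, descend, grip and lift.

Call:
arm_command --pt "-0.03 0.04 0 0" --pt "-0.06 0.08 0 0" --pt "-0.076 0.1 0 0" --pt "-0.076 0.1 0.04 0" --pt "-0.076 0.1 0.06 0"

```text
time: 4.55
ee_pos: [0.5707, 0.1169, 0.1685]
tcp_rot: [-180.0, -0.1, -179.9]
wrist_force: [-0.0, -0.6, -0.8]
opening: 0.0854
grasp_force: 0.0
```

Run:
```python
from est import *
c=look(["connector_mid"],tag="w2"); s=bot.get_obs(); print(s["ee_pos"].round(4),s["tcp_rot"].round(1))
print(bot.find_in("wrist","connector_mid"))
```

```text
connector_mid [249. 178.] 0.96 [0.568 0.113 0.036]
[0.5694 0.116  0.1679] [-179.9   -0.3 -179.9]
[{'location': [246.5, 169.1], 'confidence': 0.97}]
```

View pics/w2.png

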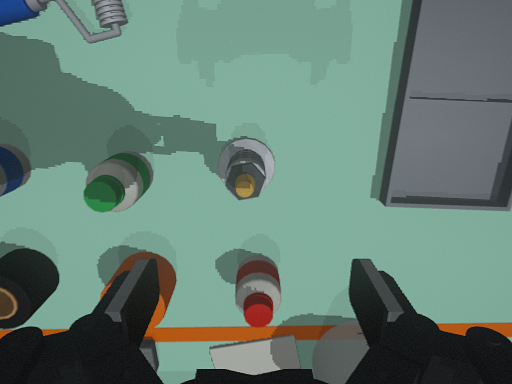

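The connector is at about (247,170), directly below the gripper to within about 3 mm. Descend and grip.

Call:
arm_command --pt "0 -0.002 0.04 0" --pt "0 -0.002 0.08 0" --pt "0 -0.002 0.12 0" --pt "0 -0.002 0.14 0" --pt "0 -0.002 0.15 0"

```text
time: 5.2
ee_pos: [0.5706, 0.1136, 0.0209]
tcp_rot: [-180.0, -0.0, 180.0]
wrist_force: [0.1, -0.2, 0.5]
opening: 0.0854
grasp_force: 0.0
```

Call:
arm_command --pt "0 0 0 0" --pt "0 0 0 0" --pt "0 0 0 0" --pt "0 0 0 0" --pt "0 0 0 0" --hand 0.02 --grip_force 50

```text
time: 5.7
ee_pos: [0.572, 0.1139, 0.0233]
tcp_rot: [180.0, 0.2, -180.0]
wrist_force: [-0.1, -0.2, 6.3]
opening: 0.0323
grasp_force: 49.5
```

Call:
arm_command --pt "0 0 0 0" --pt "0 0 -0.01 0" --pt "0 0 -0.05 0" --pt "0 0 -0.1 0" --pt "0 0 -0.12 0"

```text
time: 6.2
ee_pos: [0.5721, 0.1141, 0.1472]
tcp_rot: [179.9, 0.3, -180.0]
wrist_force: [0.6, 1.2, -1.3]
opening: 0.0326
grasp_force: 49.9
```

Call:
arm_command --pt "0.01 0.02 -0.03 0" --pt "0.03 0.05 -0.05 0" --pt "0.05 0.09 -0.05 0" --pt "0.07 0.12 -0.05 0" --pt "0.09 0.15 -0.05 0"

```text
time: 6.7
ee_pos: [0.4799, 0.265, 0.1925]
tcp_rot: [180.0, 0.1, -180.0]
wrist_force: [0.8, -0.4, -2.1]
opening: 0.0325
grasp_force: 50.0
```

Call:
arm_command --pt "0.01 0.02 0 0" --pt "0.017 0.04 0 0" --pt "0.017 0.04 0 0" --pt "0.017 0.04 0 0" --pt "0.017 0.04 0 0"

```text
time: 7.2
ee_pos: [0.4641, 0.3032, 0.1917]
tcp_rot: [-180.0, 0.0, 180.0]
wrist_force: [0.1, 0.0, -0.9]
opening: 0.0325
grasp_force: 50.1
```

Run:
```python
from est import *
c=look(["infusion_tray","connector_mid"],tag="w3"); s=bot.get_obs(); print(s["ee_pos"].round(4),s["tcp_rot"].round(1))
```

```text
infusion_tray [252. 174.] 0.66 [0.477 0.302 0.   ]
infusion_tray [ 93. 359.] 0.33 [0.721 0.099 0.   ]
connector_mid [254. 269.] 0.61 [0.566 0.303 0.036]
[0.4641 0.3031 0.1914] [-180.    0.  180.]
```

View pics/w3.png

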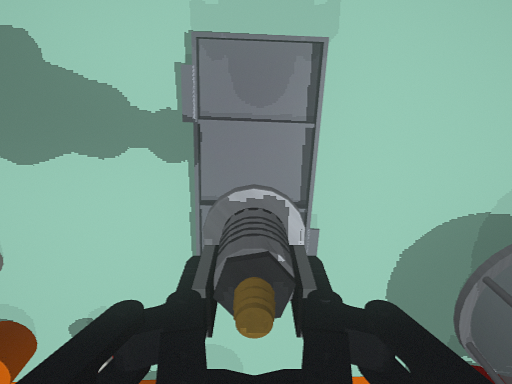

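The grey tray lies below. Its near rim corners are at (192,32) and (328,38), the near divider runs from (196,119) to (315,125), and the far divider starts at (202,203).

Run:
```python
from est import *
c=view("wrist")
for p,z in [((192,32),.018),((328,38),.018),((196,119),.015),((315,125),.015),((202,203),.015),((303,206),.015)]: print(p,atz(c,p,z).round(4))
```

```text
(192, 32) [0.3444 0.2509 0.018 ]
(328, 38) [0.3492 0.3676 0.018 ]
(196, 119) [0.4181 0.2496 0.015 ]
(315, 125) [0.4238 0.3613 0.015 ]
(202, 203) [0.5023 0.2508 0.015 ]
(303, 206) [0.5058 0.3539 0.015 ]
```

Tray centre is about (.474,.3035) with yaw −2.5°, so the middle target is (.464,.304), and the connector is already over it. Lower and release.

Call:
arm_command --pt "0 0.001 0.05 0" --pt "0 0.001 0.1 0" --pt "0 0.001 0.14 0" --pt "0 0.001 0.158 0" --pt "0 0.001 0.165 0"

```text
time: 7.9
ee_pos: [0.4622, 0.3032, 0.0261]
tcp_rot: [-179.9, -0.2, 180.0]
wrist_force: [-24.6, -16.2, 54.4]
opening: 0.0323
grasp_force: 55.3
```

Call:
arm_command --pt "0 0 0 0" --pt "0 0 0.001 0" --pt "0 0 0.001 0" --pt "0 0 0.001 0" --pt "0 0 0.001 0"

```text
time: 8.4
ee_pos: [0.4642, 0.3046, 0.0263]
tcp_rot: [180.0, 0.1, 180.0]
wrist_force: [-2.5, -2.5, 5.0]
opening: 0.0326
grasp_force: 50.7
```

Call:
arm_command --pt "0 0 0 0" --pt "0 0 0 0" --pt "0 0 0 0" --pt "0 0 -0.02 0" --pt "0 0 -0.06 0" --hand 0.07

```text
time: 8.9
ee_pos: [0.4622, 0.3037, 0.0829]
tcp_rot: [-179.8, -0.3, -180.0]
wrist_force: [1.5, 0.5, 0.3]
opening: 0.07
grasp_force: 0.0
```

Call:
arm_command --pt "0 0 -0.05 0" --pt "0 0 -0.1 0" --pt "0 0 -0.12 0" --pt "0 0 -0.12 0" --pt "0 0 -0.12 0" --hand 0.085

```text
time: 9.4
ee_pos: [0.4639, 0.3048, 0.2049]
tcp_rot: [180.0, 0.0, -180.0]
wrist_force: [0.1, -0.1, -0.6]
opening: 0.085
grasp_force: 0.0
```

Run:
```python
from est import *
H["connector_mid"]=.039
c=look(["connector_mid"],tag="w4"); s=bot.get_obs(); print(s["ee_pos"].round(4),s["tcp_rot"].round(1))
```

```text
connector_mid [254. 165.] 0.61 [0.459 0.306 0.039]
[0.4634 0.3044 0.2036] [-1.799e+02 -1.000e-01 -1.800e+02]
```

View pics/w4.png

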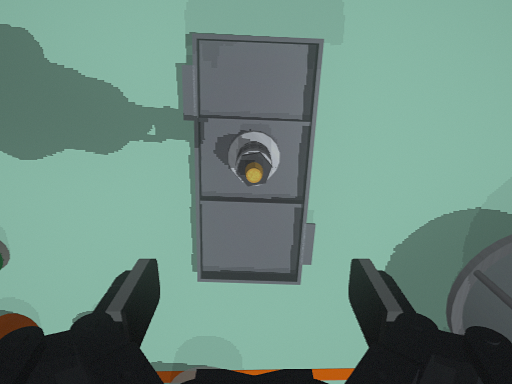

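The connector is upright in the middle compartment at about (253,158). Next is the orange tape, starting with a hover and check.

Call:
arm_command --pt "-0.027 -0.036 0 0" --pt "-0.054 -0.072 0 0" --pt "-0.081 -0.108 0 0" --pt "-0.108 -0.144 0 0" --pt "-0.135 -0.18 0 0"

```text
time: 10.0
ee_pos: [0.5991, 0.1231, 0.2035]
tcp_rot: [-180.0, -0.1, -180.0]
wrist_force: [1.2, 0.1, 0.7]
opening: 0.0848
grasp_force: 0.0
```

Call:
arm_command --pt "-0.027 -0.036 0 0" --pt "-0.054 -0.072 0.02 0" --pt "-0.08 -0.108 0.04 0" --pt "-0.089 -0.12 0.06 0" --pt "-0.089 -0.12 0.06 0"

```text
time: 10.5
ee_pos: [0.6868, 0.0025, 0.1392]
tcp_rot: [-180.0, -0.5, 179.8]
wrist_force: [0.2, 0.0, -0.2]
opening: 0.0851
grasp_force: 0.0
```

Run:
```python
from est import *
c=look(["orange_tape_mid"],tag="w5"); s=bot.get_obs(); print(s["ee_pos"].round(4),s["tcp_rot"].round(1))
hsv=cv2.cvtColor(c["color"],cv2.COLOR_BGR2HSV)
```

```text
orange_tape_mid [256. 190.] 0.84 [0.689 0.005 0.025]
[0.6869 0.0049 0.1438] [180.   -0.2 180. ]
```

View pics/w5.png

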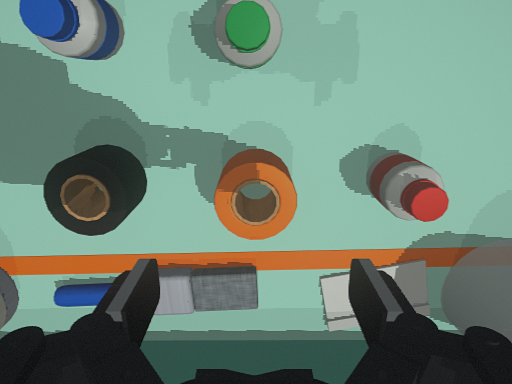

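The orange tape is centred below at about (256,190). Descend, grip, lift and carry toward the grey far compartment at (.554,.300).

Call:
arm_command --pt "-0.001 0 0.04 0" --pt "-0.001 0 0.08 0" --pt "-0.001 0 0.11 0" --pt "-0.001 0 0.122 0" --pt "-0.001 0 0.122 0"

```text
time: 11.1
ee_pos: [0.6879, 0.0058, 0.0227]
tcp_rot: [180.0, -0.1, -179.9]
wrist_force: [-0.0, -0.2, -0.1]
opening: 0.0851
grasp_force: 0.0
```

Call:
arm_command --pt "0 0 0 0" --pt "0 0 0 0" --pt "0 0 0 0" --pt "0 0 0 0" --pt "0 0 0 0" --hand 0.05 --grip_force 50

```text
time: 11.6
ee_pos: [0.6905, 0.0051, 0.0267]
tcp_rot: [180.0, 0.3, -180.0]
wrist_force: [-1.3, 1.1, 8.6]
opening: 0.0601
grasp_force: 54.6
```

Call:
arm_command --pt "0 0 -0.01 0" --pt "0 0 -0.05 0" --pt "0 0 -0.1 0" --pt "0 0 -0.14 0" --pt "0 0 -0.14 0"

```text
time: 12.1
ee_pos: [0.6911, 0.0047, 0.1723]
tcp_rot: [180.0, 0.7, -180.0]
wrist_force: [0.2, 0.2, 0.3]
opening: 0.0602
grasp_force: 54.4
```

Call:
arm_command --pt "0.016 0.03 0 0" --pt "0.034 0.07 0 0" --pt "0.052 0.11 0 0" --pt "0.07 0.15 0 0" --pt "0.088 0.19 0 0"

```text
time: 12.6
ee_pos: [0.6, 0.1961, 0.164]
tcp_rot: [180.0, 0.0, 180.0]
wrist_force: [1.0, 0.6, -0.2]
opening: 0.0601
grasp_force: 54.3
```

Call:
arm_command --pt "0.016 0.04 0 0" --pt "0.034 0.075 0 0" --pt "0.046 0.105 0 0" --pt "0.046 0.105 0 0" --pt "0.046 0.105 0 0"

```text
time: 13.1
ee_pos: [0.5546, 0.3002, 0.1637]
tcp_rot: [-180.0, 0.0, -179.9]
wrist_force: [-0.1, -0.0, -0.2]
opening: 0.06
grasp_force: 54.4
```

Call:
arm_command --pt "0 0 0.04 0" --pt "0 0 0.08 0" --pt "0 0 0.11 0" --pt "0 0 0.125 0" --pt "0 0 0.129 0"

```text
time: 13.6
ee_pos: [0.5546, 0.2984, 0.0329]
tcp_rot: [-179.9, -0.1, 179.9]
wrist_force: [-0.7, -0.6, -0.7]
opening: 0.0603
grasp_force: 54.3
```

Call:
arm_command --pt "0 0 0.001 0" --pt "0 0 0.002 0" --pt "0 0 0.003 0" --pt "0 0 0.004 0" --pt "0 0 0.005 0"

```text
time: 14.1
ee_pos: [0.555, 0.2999, 0.0298]
tcp_rot: [180.0, 0.0, -180.0]
wrist_force: [-1.4, 0.2, 0.3]
opening: 0.06
grasp_force: 54.5
```

Call:
arm_command --pt "0 0 0.001 0" --pt "0 0 0.001 0" --pt "0 0 0.001 0" --pt "0 0 -0.03 0" --pt "0 0 -0.07 0" --hand 0.08

```text
time: 14.6
ee_pos: [0.5536, 0.2991, 0.098]
tcp_rot: [-179.9, -0.2, -180.0]
wrist_force: [0.6, 0.9, -0.2]
opening: 0.0798
grasp_force: 0.0
```

Call:
arm_command --pt "0 0 -0.05 0" --pt "0 0 -0.1 0" --pt "0 0 -0.1 0" --pt "0 -0.04 -0.1 0" --pt "0 -0.09 -0.1 0" --hand 0.085

```text
time: 15.1
ee_pos: [0.5548, 0.2102, 0.1991]
tcp_rot: [180.0, 0.0, -179.8]
wrist_force: [0.5, -0.8, -0.2]
opening: 0.0847
grasp_force: 0.0
```

Call:
arm_command --pt "0 -0.048 0 0" --pt "0 -0.096 0 0" --pt "-0.005 -0.144 0 0" --pt "-0.01 -0.192 0 0" --pt "-0.012 -0.24 0 0"

```text
time: 15.6
ee_pos: [0.5669, -0.0322, 0.1995]
tcp_rot: [-180.0, 0.0, -180.0]
wrist_force: [0.6, 0.1, 0.3]
opening: 0.0851
grasp_force: 0.0
```

Call:
arm_command --pt "0 -0.046 0 0" --pt "0 -0.086 0.02 0" --pt "0 -0.086 0.05 0" --pt "0 -0.086 0.05 0" --pt "0 -0.086 0.05 0"

```text
time: 16.1
ee_pos: [0.5666, -0.1159, 0.1496]
tcp_rot: [180.0, -0.0, -180.0]
wrist_force: [0.2, 0.1, 0.4]
opening: 0.0852
grasp_force: 0.0
```

Run:
```python
from est import *
c=look(["slow_hardener_mid"],tag="w6"); s=bot.get_obs(); print(s["ee_pos"].round(4),s["tcp_rot"].round(1))
c=look(N,cam="top",tag="top1")
```

```text
slow_hardener_mid [255. 191.] 0.94 [ 0.57  -0.115  0.035]
slow_hardener_mid [248. 301.] 0.19 [ 0.677 -0.121  0.035]
[ 0.5675 -0.1155  0.1511] [-1.800e+02  1.000e-01 -1.799e+02]
layup_tray [356. 231.] 0.82 [ 0.47  -0.298  0.   ]
infusion_tray [143. 230.] 0.84 [0.471 0.302 0.   ]
fast_hardener_mid [207. 153.] 0.55 [0.687 0.122 0.035]
spare_hardener_mid [249. 192.] 0.7 [0.576 0.004 0.035]
orange_tape_mid [142. 198.] 0.6 [0.558 0.302 0.025]
black_tape_mid [293. 154.] 0.46 [ 0.686 -0.119  0.025]
black_tape_mid [141. 230.] 0.26 [0.472 0.3   0.025]
connector_mid [134. 233.] 0.86 [0.461 0.315 0.036]
```

View pics/w6.png

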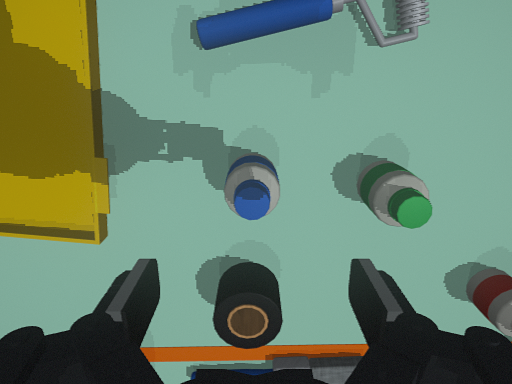

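The blue bottle is centred below at about (252,188). Grip it, lift and carry it to the grey near compartment at (.384,.3075).

Call:
arm_command --pt "-0.002 0 0.04 0" --pt "-0.002 0 0.08 0" --pt "-0.002 0 0.115 0" --pt "-0.002 0 0.129 0" --pt "-0.002 0 0.129 0"

```text
time: 17.2
ee_pos: [0.5676, -0.116, 0.0185]
tcp_rot: [180.0, -0.2, -180.0]
wrist_force: [-0.8, -0.2, 0.2]
opening: 0.0849
grasp_force: 0.0
```

Call:
arm_command --pt "0 0 0 0" --pt "0 0 0 0" --pt "0 0 0 0" --pt "0 0 0 0" --pt "0 0 0 0" --hand 0.03 --grip_force 50

```text
time: 17.7
ee_pos: [0.5701, -0.1165, 0.0225]
tcp_rot: [-180.0, 0.2, -180.0]
wrist_force: [-0.6, 0.0, 6.1]
opening: 0.0424
grasp_force: 51.1
```

Call:
arm_command --pt "0 0 -0.01 0" --pt "0 0 -0.05 0" --pt "0 0 -0.1 0" --pt "0 0 -0.15 0" --pt "0 0 -0.15 0"

```text
time: 18.2
ee_pos: [0.5713, -0.1167, 0.1793]
tcp_rot: [-179.9, 0.7, -180.0]
wrist_force: [-0.0, -1.5, -1.1]
opening: 0.0423
grasp_force: 51.0
```

Call:
arm_command --pt "0.015 0.035 0 0" --pt "0.034 0.08 0 0" --pt "0.053 0.123 0 0" --pt "0.072 0.166 0 0" --pt "0.09 0.21 0 0"

```text
time: 18.7
ee_pos: [0.4778, 0.095, 0.1711]
tcp_rot: [180.0, 0.1, 180.0]
wrist_force: [1.3, 0.3, -0.7]
opening: 0.0426
grasp_force: 51.0
```

Call:
arm_command --pt "0.02 0.045 0 0" --pt "0.04 0.09 0 0" --pt "0.06 0.135 0 0" --pt "0.08 0.18 0 0" --pt "0.095 0.213 0 0"

```text
time: 19.2
ee_pos: [0.3823, 0.3089, 0.1712]
tcp_rot: [179.9, 0.0, -179.9]
wrist_force: [1.1, 1.3, -1.3]
opening: 0.0426
grasp_force: 51.0
```

Call:
arm_command --pt "0 0 0.01 0" --pt "0 0 0.05 0" --pt "0 0 0.09 0" --pt "0 0 0.12 0" --pt "0 0 0.137 0"

```text
time: 19.7
ee_pos: [0.3829, 0.3053, 0.0308]
tcp_rot: [-179.9, -0.1, 180.0]
wrist_force: [0.5, 0.6, -0.6]
opening: 0.0425
grasp_force: 51.1
```

Call:
arm_command --pt "0 0 0.001 0" --pt "0 0 0.002 0" --pt "0 0 0.003 0" --pt "0 0 0.004 0" --pt "0 0 0.005 0"

```text
time: 20.2
ee_pos: [0.3842, 0.307, 0.0291]
tcp_rot: [180.0, 0.1, -180.0]
wrist_force: [-0.1, -0.1, -0.1]
opening: 0.0422
grasp_force: 51.1
```

Call:
arm_command --pt "0 0 0.001 0" --pt "0 0 0.002 0" --pt "0 0 0.003 0" --pt "0 0 0.003 0" --pt "0 0 0.003 0"

```text
time: 20.7
ee_pos: [0.3838, 0.3068, 0.0255]
tcp_rot: [180.0, 0.0, -180.0]
wrist_force: [-1.3, -0.5, 3.3]
opening: 0.0422
grasp_force: 51.4
```

Call:
arm_command --pt "0 0 0 0" --pt "0 0 0 0" --pt "0 0 0 0" --pt "0 0 -0.03 0" --pt "0 0 -0.07 0" --hand 0.07

```text
time: 21.2
ee_pos: [0.3827, 0.3058, 0.0942]
tcp_rot: [-179.9, -0.2, -180.0]
wrist_force: [-0.5, 0.9, 1.0]
opening: 0.07
grasp_force: 0.0
```

Call:
arm_command --pt "0 0 -0.05 0" --pt "0 0 -0.1 0" --pt "-0.02 -0.01 -0.11 0" --pt "-0.06 -0.035 -0.11 0" --pt "-0.102 -0.0595 -0.11 0" --hand 0.085

```text
time: 21.7
ee_pos: [0.4869, 0.247, 0.2064]
tcp_rot: [179.9, 0.1, -179.9]
wrist_force: [0.3, 1.8, -0.6]
opening: 0.0847
grasp_force: 0.0
```

Call:
arm_command --pt "-0.04 -0.025 0 0" --pt "-0.08 -0.05 0 0" --pt "-0.12 -0.075 0 0" --pt "-0.16 -0.1 0 0" --pt "-0.2 -0.125 0 0"

```text
time: 22.2
ee_pos: [0.6873, 0.1209, 0.205]
tcp_rot: [180.0, 0.0, -180.0]
wrist_force: [0.5, 0.6, 0.5]
opening: 0.0852
grasp_force: 0.0
```

Call:
arm_command --pt "0 0 0.02 0" --pt "0 0 0.05 0" --pt "0 0 0.05 0" --pt "0 0 0.05 0" --pt "0 0 0.05 0"

```text
time: 22.7
ee_pos: [0.6861, 0.1226, 0.1575]
tcp_rot: [180.0, 0.1, -180.0]
wrist_force: [-0.0, 1.1, 1.0]
opening: 0.085
grasp_force: 0.0
```

Run:
```python
from est import *
c=look(["fast_hardener_mid"],tag="w7"); s=bot.get_obs(); print(s["ee_pos"].round(4),s["tcp_rot"].round(1))
c=look(["slow_hardener_mid"],cam="top",tag="top2")
i=c["color"][100:330,90:430];cv2.imwrite('pics/top2c.png',cv2.resize(i,(782,529),interpolation=cv2.INTER_CUBIC))
```

```text
fast_hardener_mid [254. 178.] 0.69 [0.682 0.123 0.035]
fast_hardener_mid [503.   4.] 0.23 [0.555 0.298 0.035]
[0.6863 0.1227 0.1576] [ 180.     0.2 -180. ]
slow_hardener_mid [133. 265.] 0.55 [0.376 0.313 0.035]
```

View pics/top2c.png

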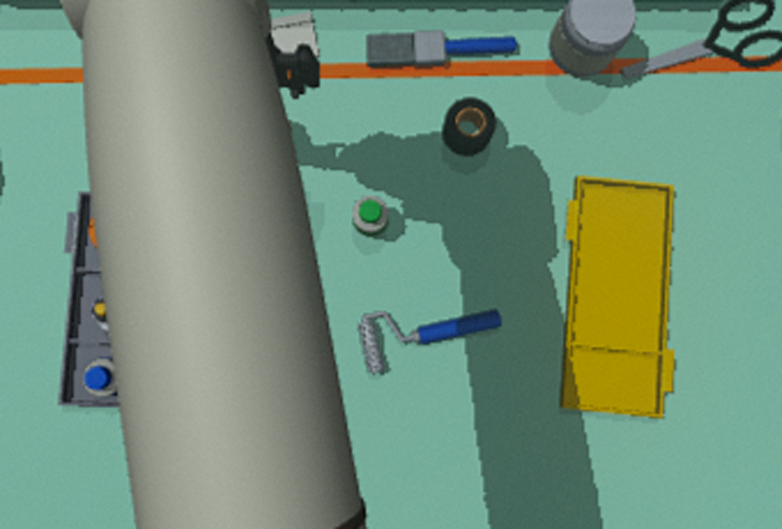

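The top crop shows the blue bottle standing in the grey near compartment at (97,378). Green and black have not moved, and the gripper is above red. Grip red and carry it over the yellow tray.

Call:
arm_command --pt "0.002 0 0.04 0" --pt "0.002 0 0.08 0" --pt "0.002 0 0.12 0" --pt "0.002 0 0.137 0" --pt "0.002 0 0.137 0"

```text
time: 23.4
ee_pos: [0.682, 0.1221, 0.0153]
tcp_rot: [-180.0, -0.3, -180.0]
wrist_force: [-0.1, -0.5, 0.3]
opening: 0.0849
grasp_force: 0.0
```

Call:
arm_command --pt "0 0 0 0" --pt "0 0 0 0" --pt "0 0 0 0" --pt "0 0 0 0" --pt "0 0 0 0" --hand 0.03 --grip_force 50

```text
time: 23.9
ee_pos: [0.6851, 0.1225, 0.0208]
tcp_rot: [180.0, 0.2, -180.0]
wrist_force: [0.3, -0.3, 6.4]
opening: 0.0422
grasp_force: 51.5
```

Call:
arm_command --pt "0 0 -0.01 0" --pt "0 0 -0.05 0" --pt "0 0 -0.1 0" --pt "0 0 -0.15 0" --pt "0 0 -0.17 0"

```text
time: 24.4
ee_pos: [0.6847, 0.1224, 0.1955]
tcp_rot: [179.9, 0.4, -180.0]
wrist_force: [0.7, -0.2, -0.7]
opening: 0.0421
grasp_force: 51.0
```

Call:
arm_command --pt "0.02 -0.03 0 0" --pt "0.05 -0.066 0 0" --pt "0.08 -0.106 0 0" --pt "0.11 -0.146 0 0" --pt "0.14 -0.186 0 0"

```text
time: 24.9
ee_pos: [0.5424, -0.0649, 0.1893]
tcp_rot: [-180.0, 0.1, -180.0]
wrist_force: [1.6, -1.5, -0.8]
opening: 0.0425
grasp_force: 50.9
```

Call:
arm_command --pt "0.03 -0.04 0 0" --pt "0.06 -0.08 0 0" --pt "0.09 -0.12 0 0" --pt "0.12 -0.16 0 0" --pt "0.15 -0.2 0 0"

```text
time: 25.4
ee_pos: [0.3924, -0.265, 0.1895]
tcp_rot: [-179.9, 0.1, -180.0]
wrist_force: [0.7, -1.0, -0.7]
opening: 0.0423
grasp_force: 50.9
```

Call:
arm_command --pt "0.018 -0.028 0 0" --pt "0.018 -0.028 0 0" --pt "0.018 -0.028 0 0" --pt "0.018 -0.028 0 0" --pt "0.018 -0.028 0 0"

```text
time: 25.9
ee_pos: [0.3765, -0.291, 0.1885]
tcp_rot: [-180.0, 0.0, -179.9]
wrist_force: [-0.8, -0.5, -0.9]
opening: 0.0423
grasp_force: 51.0
```

Run:
```python
from est import *
c=look(["layup_tray"],tag="w8"); s=bot.get_obs(); print(s["ee_pos"].round(4),s["tcp_rot"].round(1),s["q"].round(1))
```

```text
[ 0.3765 -0.2911  0.1884] [ 180.     0.  -179.9] [-37.7  -5.8  -5.4  90.4   0.  -37.8]
```

View pics/w8.png

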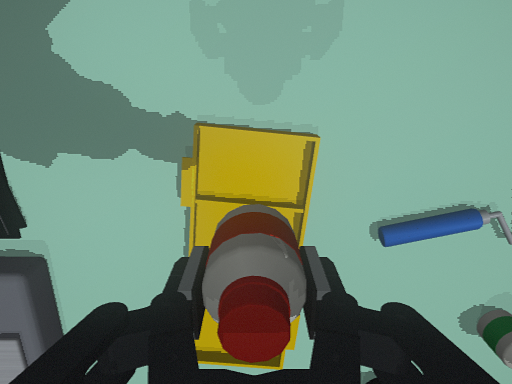

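The yellow tray's near corners are at (196,123) and (320,135), and its divider runs from (194,199) to (304,208). The roller grip runs from (382,236) to (480,218).

Run:
```python
from est import *
c=view("wrist")
for p,z in [((196,123),.018),((320,135),.018),((194,199),.015),((304,208),.015),((382,236),.011),((480,218),.011)]: print(p,atz(c,p,z).round(4))
```

```text
(196, 123) [ 0.3335 -0.3439  0.018 ]
(320, 135) [ 0.3444 -0.2288  0.018 ]
(194, 199) [ 0.4094 -0.3505  0.015 ]
(304, 208) [ 0.419  -0.2395  0.015 ]
(382, 236) [ 0.4524 -0.1547  0.011 ]
(480, 218) [ 0.4315 -0.0554  0.011 ]
```

Call:
arm_command --pt "-0.001 0.001 0.04 0" --pt "-0.001 0.001 0.08 0" --pt "-0.001 0.001 0.12 0" --pt "-0.001 0.001 0.148 0" --pt "-0.001 0.001 0.158 0"

```text
time: 26.55
ee_pos: [0.3757, -0.2893, 0.0273]
tcp_rot: [179.8, -0.2, -179.9]
wrist_force: [-0.8, -0.1, -1.0]
opening: 0.0427
grasp_force: 51.0
```

Call:
arm_command --pt "0 0 0.001 0" --pt "0 0 0.002 0" --pt "0 0 0.003 0" --pt "0 0 0.004 0" --pt "0 0 0.005 0"

```text
time: 27.05
ee_pos: [0.3773, -0.2911, 0.026]
tcp_rot: [-180.0, 0.1, -180.0]
wrist_force: [0.3, -0.3, -1.0]
opening: 0.0424
grasp_force: 51.0
```

Call:
arm_command --pt "0 0 0.001 0" --pt "0 0 0.002 0" --pt "0 0 0.002 0" --pt "0 0 0.002 0" --pt "0 0 0.002 0"

```text
time: 27.55
ee_pos: [0.377, -0.2909, 0.0237]
tcp_rot: [-180.0, 0.0, -180.0]
wrist_force: [-2.5, 0.9, 6.6]
opening: 0.0426
grasp_force: 51.5
```

Call:
arm_command --pt "0 0 0 0" --pt "0 0 0 0" --pt "0 0 0 0" --pt "0 0 -0.03 0" --pt "0 0 -0.07 0" --hand 0.068

```text
time: 28.05
ee_pos: [0.3758, -0.2899, 0.0922]
tcp_rot: [179.9, -0.2, -180.0]
wrist_force: [0.1, -0.2, -0.3]
opening: 0.068
grasp_force: 0.0
```

Call:
arm_command --pt "0 0 -0.05 0" --pt "0 0 -0.1 0" --pt "-0.01 0.035 -0.11 0" --pt "-0.02 0.075 -0.11 0" --pt "-0.03 0.115 -0.11 0"

```text
time: 28.55
ee_pos: [0.4072, -0.1749, 0.2038]
tcp_rot: [-180.0, 0.1, 179.9]
wrist_force: [0.6, -0.6, -0.7]
opening: 0.0678
grasp_force: 0.0
```

Call:
arm_command --pt "-0.01 0.04 0 0.14" --pt "-0.02 0.08 0 0.28" --pt "-0.026 0.098 0 0.42" --pt "-0.026 0.098 0 0.56" --pt "-0.026 0.098 0 0.7"

```text
time: 29.05
ee_pos: [0.4331, -0.0768, 0.2031]
tcp_rot: [-180.0, -0.0, 139.7]
wrist_force: [0.5, 0.2, -0.4]
opening: 0.0679
grasp_force: 0.0
```

Call:
arm_command --pt "0 0 0 0.14" --pt "0 0 0 0.28" --pt "0 0 0 0.42" --pt "0 0 0 0.56" --pt "0 0 0 0.653"

```text
time: 29.55
ee_pos: [0.4329, -0.0777, 0.2032]
tcp_rot: [-180.0, -0.0, 102.2]
wrist_force: [0.2, 0.5, 0.1]
opening: 0.068
grasp_force: 0.0
```

Call:
arm_command --pt "0 0 0.04 0" --pt "0 0 0.06 0" --pt "0 0 0.06 0" --pt "0 0 0.06 0" --pt "0 0 0.06 0"

```text
time: 30.05
ee_pos: [0.4335, -0.0779, 0.1448]
tcp_rot: [179.9, 0.0, 102.5]
wrist_force: [0.2, -0.5, 0.5]
opening: 0.0677
grasp_force: 0.0
```

Run:
```python
from est import *
c=look(["roller_mid"],tag="w9"); s=bot.get_obs(); print(s["ee_pos"].round(4),s["tcp_rot"].round(1),s["q"].round(1))
hsv=cv2.cvtColor(c["color"],cv2.COLOR_BGR2HSV); m=cv2.inRange(hsv,(105,120,50),(125,255,255))
n,l,st,ce=cv2.connectedComponentsWithStats(m)
for k in np.argsort(-st[1:,4])[:3]+1:
    r=cv2.minAreaRect(np.argwhere(l==k)[:,::-1].astype(np.float32)); B=cv2.boxPoints(r); print(st[k,4],B.round(0).tolist(),[atz(c,b,.011)[:2].round(4).tolist() for b in B.astype(float)])
print(atz(c,[float(x) for x in (256,192)],.011))
c=look(["fast_hardener_mid","roller_mid"],cam="top")
```

```text
roller_mid [258. 173.] 0.96 [ 0.435 -0.072  0.011]
[ 0.4335 -0.0779  0.1446] [179.9   0.  102.5] [-10.2 -11.  -14.8  86.1  -0.   67.3]
2506 [[244.0, 267.0], [244.0, 159.0], [268.0, 159.0], [268.0, 267.0]] [[0.4428, -0.1646], [0.4212, -0.0623], [0.441, -0.0579], [0.465, -0.1597]]
[ 0.43752119 -0.0888726   0.011     ]
fast_hardener_mid [358. 265.] 0.66 [ 0.377 -0.289  0.035]
fast_hardener_mid [297. 158.] 0.47 [ 0.674 -0.13   0.035]
```

View pics/w9.png

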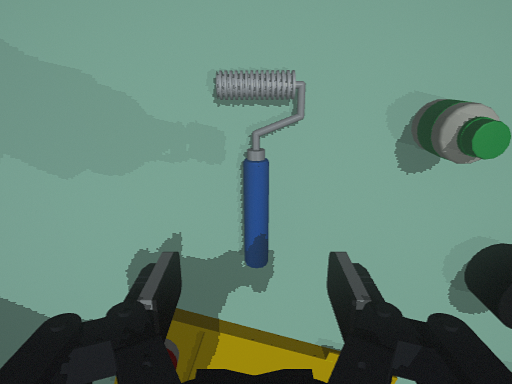

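The roller is aligned with the tool, with its grip at column 256, rows 159 to 267. Descend and grip.

Call:
arm_command --pt "0 0 0.04 0" --pt "0 0 0.08 0" --pt "0 0 0.11 0" --pt "0 0 0.125 0" --pt "0 0 0.13 0"

```text
time: 30.8
ee_pos: [0.4319, -0.0776, 0.0117]
tcp_rot: [-179.9, -0.1, 102.5]
wrist_force: [0.2, -0.5, -0.1]
opening: 0.0678
grasp_force: 0.0
```

Call:
arm_command --pt "0 0 0.003 0" --pt "0 0 0.006 0" --pt "0 0 0.009 0" --pt "0 0 0.01 0" --pt "0 0 0.01 0"

```text
time: 31.3
ee_pos: [0.433, -0.0778, 0.0035]
tcp_rot: [180.0, 0.0, 102.5]
wrist_force: [-1.1, 0.4, -0.1]
opening: 0.068
grasp_force: 0.0
```

Call:
arm_command --pt "0 0 0 0" --pt "0 0 0 0" --pt "0 0 0 0" --pt "0 0 0 0" --pt "0 0 0 0" --hand 0.01 --grip_force 60

```text
time: 31.8
ee_pos: [0.4331, -0.0778, 0.0037]
tcp_rot: [180.0, 0.0, 102.5]
wrist_force: [-1.4, -0.8, 5.3]
opening: 0.0196
grasp_force: 58.7
```

Call:
arm_command --pt "0 0 0 0" --pt "0 0 -0.01 0" --pt "0 0 -0.04 0" --pt "0 0 -0.08 0" --pt "0 0 -0.1 0"

```text
time: 32.3
ee_pos: [0.4336, -0.0779, 0.1066]
tcp_rot: [179.9, 0.1, 102.5]
wrist_force: [1.0, -0.1, -0.9]
opening: 0.0197
grasp_force: 58.8
```

Run:
```python
from est import *
c=look(["roller_mid"],tag="w10"); s=bot.get_obs(); print(s["ee_pos"].round(4),s["tcp_rot"].round(1),s["opening"])
```

```text
roller_mid [256. 262.] 0.78 [ 0.447 -0.135  0.011]
[ 0.4344 -0.078   0.1067] [1.797e+02 1.000e-01 1.025e+02] 0.0197821956636725
```

View pics/w10.png

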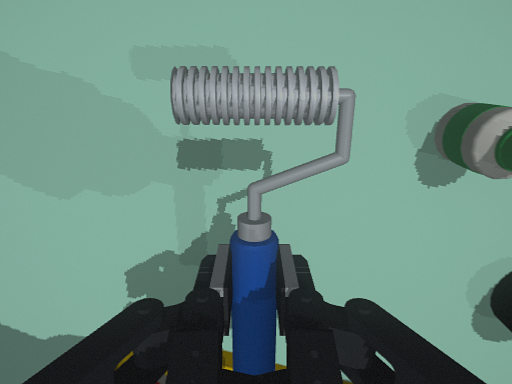

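The roller is held level and straight in the jaws. Carry it over the long compartment while turning.

Call:
arm_command --pt "-0.04 0.006 -0.02 -0.1" --pt "-0.087 0.013 -0.03 -0.22" --pt "-0.135 0.02 -0.03 -0.35" --pt "-0.183 0.027 -0.03 -0.48" --pt "-0.22 0.035 -0.03 -0.6"

```text
time: 32.9
ee_pos: [0.5146, -0.2874, 0.1319]
tcp_rot: [-180.0, -0.1, 137.1]
wrist_force: [0.4, 0.0, -0.5]
opening: 0.0194
grasp_force: 58.9
```

Call:
arm_command --pt "0 0 0 -0.14" --pt "0 0 0 -0.28" --pt "0 0 0 -0.42" --pt "0 0 0 -0.56" --pt "0 0 0 -0.658"

```text
time: 33.4
ee_pos: [0.5141, -0.2848, 0.1319]
tcp_rot: [180.0, -0.1, 174.9]
wrist_force: [-1.4, 0.7, -1.4]
opening: 0.0193
grasp_force: 58.8
```

Run:
```python
from est import *
c=view("wrist");cv2.imwrite("pics/w11.png",c["color"]); s=bot.get_obs(); print(s["ee_pos"].round(4),s["tcp_rot"].round(1),s["q"].round(1))
```

```text
[ 0.5141 -0.2848  0.1319] [ 1.800e+02 -1.000e-01  1.751e+02] [-29.    9.4   4.   84.7  -0.  -24.1]
```

View pics/w11.png

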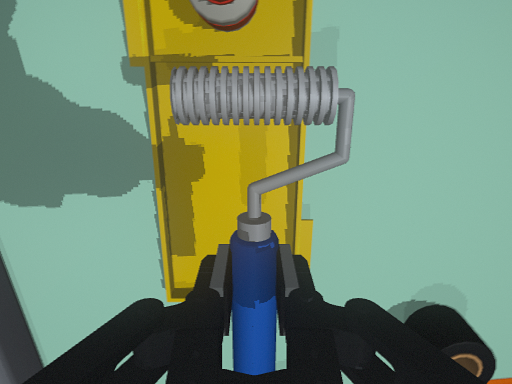

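The tray is visible under the roller. It needs about 20 mm more toward −y; shift and lower.

Call:
arm_command --pt "-0.004 -0.012 0 0" --pt "-0.0065 -0.0195 0.03 0" --pt "-0.0065 -0.0195 0.06 0" --pt "-0.0065 -0.0195 0.09 0" --pt "-0.0065 -0.0195 0.105 0"

```text
time: 33.95
ee_pos: [0.5179, -0.305, 0.0248]
tcp_rot: [179.9, -0.2, 174.4]
wrist_force: [-0.1, 0.2, -0.2]
opening: 0.0198
grasp_force: 58.8
```

Call:
arm_command --pt "0 0 0.005 0" --pt "0 0 0.01 0" --pt "0 0 0.013 0" --pt "0 0 0.016 0" --pt "0 0 0.018 0"

```text
time: 34.45
ee_pos: [0.5196, -0.3052, 0.0109]
tcp_rot: [-180.0, 0.1, 174.6]
wrist_force: [0.5, -0.4, -1.8]
opening: 0.0197
grasp_force: 58.8
```

Call:
arm_command --pt "0 0 0.001 0" --pt "0 0 0.002 0" --pt "0 0 0.003 0" --pt "0 0 0.004 0" --pt "0 0 0.004 0"

```text
time: 34.95
ee_pos: [0.5193, -0.3051, 0.0067]
tcp_rot: [-180.0, 0.0, 174.6]
wrist_force: [-2.3, 0.0, 4.1]
opening: 0.0195
grasp_force: 59.3
```

Call:
arm_command --pt "0 0 0 0" --pt "0 0 0 0" --pt "0 0 0 0" --pt "0 0 0 0" --pt "0 0 -0.02 0" --hand 0.05

```text
time: 35.45
ee_pos: [0.5178, -0.3042, 0.0238]
tcp_rot: [179.9, -0.2, 174.6]
wrist_force: [0.0, -0.0, 0.6]
opening: 0.0498
grasp_force: 0.0
```

Call:
arm_command --pt "0 0 -0.04 0" --pt "0 0 -0.09 0" --pt "0 0 -0.14 0" --pt "0 0 -0.18 0" --pt "0 0 -0.2 0"

```text
time: 35.95
ee_pos: [0.5199, -0.3054, 0.2308]
tcp_rot: [-179.9, 0.3, 174.6]
wrist_force: [0.6, -0.1, 0.2]
opening: 0.0499
grasp_force: 0.0
```

Call:
arm_command --pt "0.045 0 0 0" --pt "0.09 0 0 0" --pt "0.135 0 0 0" --pt "0.18 0 0 0" --pt "0.2 0 0 0"

```text
time: 36.45
ee_pos: [0.3175, -0.2855, 0.2268]
tcp_rot: [-180.0, 0.0, 174.5]
wrist_force: [0.9, 0.1, 1.0]
opening: 0.0501
grasp_force: 0.0
```

Call:
arm_command --pt "0 0.04 0 0" --pt "0 0.09 0 0" --pt "0 0.14 0 0" --pt "0 0.19 0 0" --pt "0 0.24 0 0"

```text
time: 36.95
ee_pos: [0.3425, -0.0455, 0.2266]
tcp_rot: [-180.0, 0.1, 174.5]
wrist_force: [0.9, 0.7, 0.3]
opening: 0.0503
grasp_force: 0.0
```

Run:
```python
from est import *
print(bot.get_obs()["ee_pos"])
H.update(roller_mid=.014,fast_hardener_mid=.038,slow_hardener_mid=.038,connector_mid=.039,orange_tape_mid=.028)
c=look(N,cam="top",tag="top3")
i=c["color"][100:330,90:430];cv2.imwrite('pics/top3c.png',cv2.resize(i,(782,529),interpolation=cv2.INTER_CUBIC))
look(N,cam="scene",tag="scene3")
```

```text
[ 0.34250946 -0.04553023  0.22658134]
layup_tray [356. 230.] 0.95 [ 0.475 -0.299  0.   ]
infusion_tray [140. 231.] 0.74 [0.469 0.312 0.   ]
roller_mid [360. 212.] 0.55 [ 0.522 -0.307  0.014]
fast_hardener_mid [358. 261.] 0.52 [ 0.388 -0.289  0.038]
slow_hardener_mid [134. 264.] 0.73 [0.38  0.311 0.038]
spare_hardener_mid [252. 196.] 0.5 [ 0.563 -0.003  0.035]
orange_tape_mid [143. 200.] 0.82 [0.555 0.298 0.028]
black_tape_mid [295. 155.] 0.8 [ 0.685 -0.126  0.025]
connector_mid [137. 237.] 0.54 [0.451 0.307 0.039]
layup_tray [130. 226.] 0.69 [ 0.481 -0.295  0.   ]
layup_tray [334. 113.] 0.34 [0.433 0.34  0.   ]
infusion_tray [333. 130.] 0.89 [0.484 0.3   0.   ]
infusion_tray [129. 235.] 0.22 [ 0.502 -0.305  0.   ]
roller_mid [132. 233.] 0.85 [ 0.51  -0.297  0.014]
roller_mid [255. 195.] 0.47 [0.563 0.003 0.014]
fast_hardener_mid [114. 186.] 0.91 [ 0.382 -0.291  0.038]
slow_hardener_mid [316.  97.] 0.91 [0.384 0.306 0.038]
spare_hardener_mid [253. 197.] 0.59 [ 0.576 -0.01   0.035]
orange_tape_mid [350. 140.] 0.88 [0.549 0.3   0.028]
black_tape_mid [234. 259.] 0.91 [ 0.688 -0.12   0.025]
connector_mid [333. 116.] 0.67 [0.464 0.304 0.039]
connector_mid [131. 233.] 0.42 [ 0.523 -0.296  0.039]
```

View pics/top3c.png

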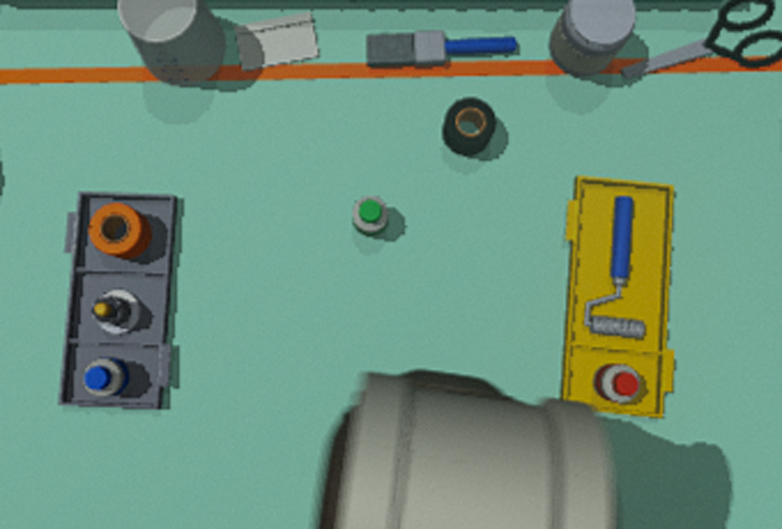

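The top crop shows all five items in their compartments. Grey holds the tape at (118,230), connector at (115,310) and blue at (103,378); yellow holds the roller along the tray and red at (620,383). Green at (370,213) and black at (470,127) have not moved, and the arm is clear.

```bash
python3 -c "
from workcell import bot
print(bot.job_done())"
```

```text
the job is handed in; nothing more can be done
None
```

Both kits are made up and the job is handed in at about 37 s robot time; no verdict came back, but the final pictures show all five items in their compartments and the green bottle and black tape where they started.

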